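# Check the potter's stamp case against its layout

## Task

Open the wooden stamp case by its white knob, swinging the lid up past upright, and check the stamps against the coloured tiles on its front ledge: each tile shows the handle colour that belongs in the bay right behind it. Take out the one stamp whose handle does not match its tile and set it down upright in the blue returns tray, without dropping it. Leave the other stamps and the green bottle in place, the bay empty and the lid open.

Things in the scene. Friction and masses are not known exactly. Their poses are not given: they have to be found in the camera images.
- case: fixed wooden case: x -84 (front ledge, 34 mm wide, bears the tiles, not under the lid) to +52 mm (hinge), 258 mm long in y, 80 mm tall. Origin on the table, mid-row; x points away from the robot. Four bays along y (-81, -27, 27, 81 mm, x = 0), floor 8 mm up, parted by strips 12 mm high; stamps have some play. Inside x -50 to 44, y -121 to 121 mm.
- lid (a joint): lid angle: 0 closed, grows as it opens up and away from the ledge, stop at 1.95; starts at 0 to 0.2. Wooden board 102 x 258 x 8 mm, 0.16 kg with the knob, hinged along the case's far long side; the hinge is stiff, so it stays at any angle; 1 to 3 N at the knob move it. Open past upright, its free edge stands about 180 mm above the table.
- lid_knob (a point): centre of the lid's white drum knob, 28 mm across, its flat ends (28 mm apart) facing along the case's y; it swivels freely about that line on a 10 mm stem. 34 mm above the lid's upper face, 42 mm off its lower face (hinge line level), 82 mm from the hinge along the lid, mid-length. Pinched on its flat ends from above it stays held, fingers down, while the lid turns past upright.
- lid_hinge (a point): middle of the hinge line, which runs along the case's y, 80.5 mm above the table. It does not move as the lid turns.
- stamp_green_1: clay stamp with a green handle: square terracotta foot 32 x 32 x 16 mm, below a round handle 22 mm in diameter and 50 mm tall; 66 mm tall in all, about 70 g; origin at the centre of the foot's underside, z up. Stands loose in one of the four bays of the case.
- stamp_green_2: clay stamp with a green handle: square terracotta foot 32 x 32 x 16 mm, below a round handle 22 mm in diameter and 50 mm tall; 66 mm tall in all, about 70 g; origin at the centre of the foot's underside, z up. Stands loose in one of the four bays of the case.
- stamp_green_3: clay stamp with a green handle: square terracotta foot 32 x 32 x 16 mm, below a round handle 22 mm in diameter and 50 mm tall; 66 mm tall in all, about 70 g; origin at the centre of the foot's underside, z up. Stands loose in one of the four bays of the case.
- stamp_yellow_1: clay stamp with a yellow handle: square terracotta foot 32 x 32 x 16 mm, below a round handle 22 mm in diameter and 50 mm tall; 66 mm tall in all, about 70 g; origin at the centre of the foot's underside, z up. Stands loose in one of the four bays of the case.
- tile_green_1: green layout tile, 28 x 34 x 4 mm, fixed on top of the ledge along the front of the case, in front of one bay: the stamp in the bay right behind it should have a green handle. Origin under its centre, on the ledge 80 mm above the case's underside; its axes are those of the case. It never moves in a run.
- tile_green_2: green layout tile, 28 x 34 x 4 mm, fixed on top of the ledge along the front of the case, in front of one bay: the stamp in the bay right behind it should have a green handle. Origin under its centre, on the ledge 80 mm above the case's underside; its axes are those of the case. It never moves in a run.
- tile_yellow_1: yellow layout tile, 28 x 34 x 4 mm, fixed on top of the ledge along the front of the case, in front of one bay: the stamp in the bay right behind it should have a yellow handle. Origin under its centre, on the ledge 80 mm above the case's underside; its axes are those of the case. It never moves in a run.
- tile_yellow_2: yellow layout tile, 28 x 34 x 4 mm, fixed on top of the ledge along the front of the case, in front of one bay: the stamp in the bay right behind it should have a yellow handle. Origin under its centre, on the ledge 80 mm above the case's underside; its axes are those of the case. It never moves in a run.
- bay_green_1 (a point): floor centre of the bay behind that green tile (67 mm behind it in the case's x, 8 mm above the table): where the foot of the stamp in that bay stands.
- bay_green_2 (a point): floor centre of the bay behind that green tile (67 mm behind it in the case's x, 8 mm above the table): where the foot of the stamp in that bay stands.
- bay_yellow_1 (a point): floor centre of the bay behind that yellow tile (67 mm behind it in the case's x, 8 mm above the table): where the foot of the stamp in that bay stands.
- bay_yellow_2 (a point): floor centre of the bay behind that yellow tile (67 mm behind it in the case's x, 8 mm above the table): where the foot of the stamp in that bay stands.
- tray: shallow blue tray for returns, 140 x 140 x 25 mm, walls and floor 6 mm thick, fixed; origin at the centre of its underside, on the table.
- bottle: green glass bottle with a red cap, 60 mm in diameter, 190 mm tall, standing behind the work area; bystander; origin at the centre of its underside.

How it is judged:
By the outcome, as a careful person would: the job done as asked, in the order asked, and still so for the second after the job is handed in, with the robot touching nothing.
It also fails if it takes over 58 s, if anything falls off the work surface, if the arm or the gripper's body presses on something with over 40 N, if the wrist force passes 120 N, or if a joint passes its speed limit or range.

## Robot

A 6-joint arm with a two-finger parallel gripper is mounted at the origin on the work surface. World frame = base frame: x ahead of the robot, y to its left, z up, the work surface at z = 0. Lengths are in m, angles in rad, forces in N, time in s.
With the tool pointing down it reaches from about 0.3 to 0.95 m from the base axis. Payload 3.1 kg.
Tool frame: the origin (TCP) lies midway between the tips of the shut fingers; the grasp point (between the pads) lies 19 mm behind it; z points along the fingers, y is the direction in which the jaws open and shut (so a half turn about z gives the same grasp; the last joint's range is limited). The gripper opens to 85 mm and grips with 20 to 120 N. Pads are 22 mm wide; open, the fingers measure 114 mm over their backs; the gripper's body (76 mm by 85 mm) begins 54 mm behind the grasp point. The pads swing forward as they close: fully open they stand 13 mm farther back than shut.
Start: joints at [1.132, 0.308, 1.634, -0, 1.2, -0.07], TCP at [0.225, 0.583, 0.231] pointing down, gripper open.
Joint ranges: [-3.06, 3.06], [-0.79, 1.96], [0.05, 2.63], [-1.19, 4.34], [0.05, 2.64], [-2.94, 2.94]. Speed limits (rad/s): [2.79, 2.79, 3.14, 3.14, 3.14, 3.14].

## Interface

Orientations are given as a 3x3 rotation matrix whose columns are the frame's x, y, z axes.
In Python, from bench import bot gives the robot as it stands. The module is installed in compiled form; this text tells all that it offers.
- The arm moves only by the tool apply_moves, never from a script. Its argument "moves" is a list that holds one entry, the list of rows, each a list of 5 numbers: the finger opening in mm, from 0 to 85.4, then the shift along the tool's x, y, z in mm, then the turn about the tool's z in degrees. A call has 1 to 10 rows; each row is the pose to reach, as a shift and turn from the pose commanded when the call began, along the tool's axes at that moment; what a row does not reach only later rows make up. A row lasts 1/8 s, in which the tool goes at most 62.5 mm and 10.7 degrees, less where a joint would pass 70% of its speed; a pose out of reach is approached as far as the arm can. A call with a gripper value outside its range is refused whole. The fingers move at their own pace and stop on an object; the grip force is fixed at half the most. Time passes only in rows, so rows that repeat a pose let the fingers close. It gives the time, the measured TCP pose, the force and the opening at its end, in the units of the state.
- bot.sense(): the state, without advancing time (a new reading comes with each control period).
- bot.read_camera(name): name is "scene" or "top"; returns (picture, depth): 420x560x3 uint8, red, green, blue; 420x560 float32, m along the optical axis (not along the pixel's ray), 0 where there is no reading.
- bot.get_calibration(name): a dict with "K" (3x3 intrinsics, pixels), "position" and "orientation" of the camera in the world. Camera axes: x right, y up, looking along -z (the intrinsics and any distortion apply to the point x, -y, -z); pixel columns grow to the right and rows downward; lengths in m; the calibration is good to about 2 mm. A picture is of the moment at which its call begins. get_calibration takes no time and is no camera call.
- bot.finish_job(): hands the job in, once; it reports no verdict.
Trained networks look in the newest picture that a camera, given by its name, has taken for a name from the list of things; names that differ only in an ending like _2 or _b are one class to them, and where a whole thing is asked for, a point or a joint stands for the part that bears it (a point fixed in the world has none). Each returns a list of dicts, best first, with "conf" (0 to 1); they miss things now and then, are a little off and sometimes report something else, mostly with a low value. They report only what shows in the picture. A call takes as long as a camera call.
- bot.boxes_of(camera, label): "at" ([row, column] in pixels, amid what is visible of it).
- bot.silhouettes(camera, label): "pixels" (420x560 bool, what is visible of it) and "at" ([row, column] in pixels, amid what is visible of it).
The state is a dict: "time_s": time; "joint_pos": joint angles; "dq": joint speeds; "joint_torque": joint torques, N m; "tool_pos": TCP position; "tcp_rot": TCP orientation; "force": force on the tool from outside, world axes, zero at the start; "torque": the same for the moment, N m; "grip_width": finger opening in m.
Only numpy, scipy, OpenCV 4.12 (cv2) and the standard library are available. Lean on these libraries where they do the work, as an engineer would, in place of code of your own. Each camera call takes 0.05 s, during which the arm holds its last target. There are 200 camera calls.

## Working session

There is one attempt and no reset: what is moved stays moved. The work goes in short steps, Python scripts to look and compute and a tool call to move; the robot and the scene stay as the last step left them, time stands still between calls to the robot, and variables do not carry over. Pictures are saved under pics/ and viewed, on a budget of 10 in all, crops included, one or two more only if the job needs it, and the job is handed in when it is done.

Besides the shell and the picture viewer there is one more tool, called as name(argument=value, ...) on one line, values as JSON. apply_moves: Moves the arm, as the interface text tells. Its arguments: {"type":"object","properties":{"moves":{"type":"array","items":{"type":"array","items":{"type":"array","items":{"type":"number"}}}}},"required":["moves"]}

```bash
mkdir -p pics
cat > h.py <<'E'
import numpy as np, cv2
from bench import bot
def w(cam,px,d):
    c=bot.get_calibration(cam);K=np.array(c["K"]);R=np.array(c["orientation"]);p=np.array(c["position"])
    px=np.atleast_2d(px).astype(float);d=np.atleast_1d(d)
    x=(px[:,1]-K[0,2])/K[0,0]*d;y=(px[:,0]-K[1,2])/K[1,1]*d
    return np.c_[x,-y,-d]@R.T+p
def cloud(cam,dep,mask):
    m=mask&(dep>0);rc=np.argwhere(m);return w(cam,rc,dep[m])
def save(cam,n,img): cv2.imwrite("pics/"+n,img[:,:,::-1])
E
python3 - <<'E'
from h import *
np.set_printoptions(precision=4,suppress=True)
for cam in("scene","top"):
    c=bot.get_calibration(cam);print(cam,{k:np.array(v).round(3).tolist() for k,v in c.items()})
    im,d=bot.read_camera(cam);save(cam,cam+"0.png",im)
    for l in["case","lid","lid_knob","tile_green_1","tile_yellow_1","tray","bottle","stamp_green_1","stamp_yellow_1"]:
        for s in bot.silhouettes(cam,l)[:4]:
            P=cloud(cam,d,s["pixels"])
            if len(P): print(l,round(s["conf"],2),np.round(s["at"]),len(P),np.median(P,0),np.percentile(P,2,axis=0),np.percentile(P,98,axis=0))
print(bot.sense())
E
```

```text
scene {'K': [[486.775, 0.0, 273.064], [0.0, 486.775, 208.631], [0.0, 0.0, 1.0]], 'position': [1.097, 0.497, 0.797], 'orientation': [[-0.691, -0.505, 0.518], [0.723, -0.475, 0.502], [-0.007, 0.721, 0.693]]}
case 0.59 [173. 243.] 6535 [ 0.5202 -0.1477  0.0878] [ 0.4275 -0.3071  0.0043] [ 0.5558 -0.0564  0.1312]
lid 0.65 [161. 240.] 3478 [ 0.5042 -0.1738  0.0949] [ 0.4564 -0.3072  0.0856] [ 0.5531 -0.0596  0.1418]
lid_knob 0.82 [160. 243.] 3593 [ 0.5048 -0.173   0.0947] [ 0.4557 -0.3088  0.0831] [ 0.5538 -0.0592  0.1413]
tile_green_1 0.65 [163. 287.] 82 [ 0.4279 -0.1043  0.0824] [ 0.3376 -0.1888 -0.0031] [ 0.4553 -0.0866  0.1016]
tray 0.8 [268. 339.] 4338 [0.5432 0.1589 0.0058] [0.469  0.0829 0.0009] [0.6218 0.2333 0.025 ]
bottle 0.68 [256. 228.] 2024 [0.7272 0.021  0.1045] [ 0.696  -0.009   0.0049] [0.7453 0.0362 0.1893]
stamp_green_1 0.7 [161. 244.] 3607 [ 0.5049 -0.1739  0.0947] [ 0.4554 -0.3094  0.0827] [ 0.5537 -0.0593  0.1416]
top {'K': [[475.544, 0.0, 278.122], [0.0, 475.544, 212.605], [0.0, 0.0, 1.0]], 'position': [0.45, -0.04, 0.951], 'orientation': [[-0.003, 0.991, -0.135], [-
[... 1042 characters left out ...]
0.1264] [ 0.6877 -0.0214  0.0119] [0.7324 0.0325 0.1922]
stamp_yellow_1 0.18 [234. 185.] 5135 [0.5449 0.1576 0.0073] [0.4732 0.0833 0.0034] [0.6164 0.2286 0.0273]
{'time_s': 1.0, 'joint_pos': array([ 1.1323,  0.3081,  1.6338,  0.    ,  1.1997, -0.0697]), 'dq': array([ 0.0009,  0.0012,  0.    , -0.0008,  0.0008, -0.0008]), 'joint_torque': array([  0.0003, -41.5303, -27.7087,  -0.0001,   0.0005,  -0.    ]), 'tool_pos': array([0.2253, 0.583 , 0.2313]), 'tcp_rot': array([[-0.9328,  0.3605, -0.    ],
       [ 0.3605,  0.9328,  0.    ],
       [ 0.    ,  0.    , -1.    ]]), 'force': array([ 0.2582, -0.3515, -0.5759]), 'torque': array([-0.004 , -0.0032, -0.0425]), 'grip_width': 0.08555352108959756}
```

View pics/top0.png

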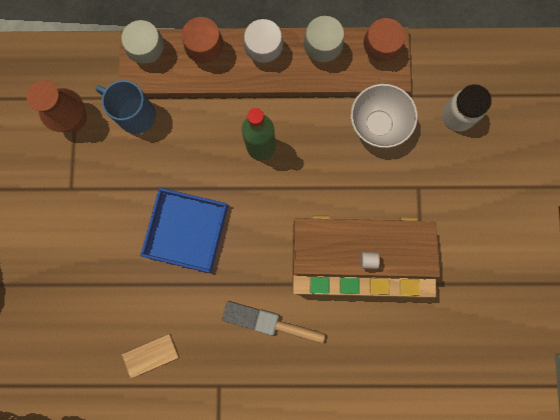

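```bash
python3 - <<'E'
from h import *
np.set_printoptions(precision=4,suppress=True)
im,d=bot.read_camera("top")
full=np.ones(d.shape,bool)
P=cloud("top",d,full);C=im[d>0].astype(int)
# tiles: saturated colours at z~.084
m=(abs(P[:,2]-.0845)<.006)&(P[:,0]>.40)&(P[:,0]<.46)&(P[:,1]<-.04)
g=m&(C[:,1]>C[:,0]*1.3)&(C[:,1]>C[:,2]*1.2)
y=m&(C[:,0]>C[:,2]*2.2)&(C[:,1]>C[:,2]*1.8)
for n,k in(("g",g),("y",y)):
    print(n,k.sum(),np.histogram(P[k,1],bins=np.arange(-.34,-.04,.02)))
    for lo in np.arange(-.34,-.04,.0):pass
E
true
```

```text
g 558 (array([  0,   0,   0,   0,   0,   0,   0,   0, 121, 160,   0, 164, 113,
         0,   0]), array([-0.34, -0.32, -0.3 , -0.28, -0.26, -0.24, -0.22, -0.2 , -0.18,
       -0.16, -0.14, -0.12, -0.1 , -0.08, -0.06, -0.04]))Traceback (most recent call last):
  File "<stdin>", line 12, in <module>
ZeroDivisionError: float division by zero
```

The top view shows the case with its lid nearly closed and the knob at (row 261, col 370). The tiles at cols 320/350 are green and those at 380/410 are yellow (row 286). The tray is at (230,186) and the bottle at (135,258). Next I measure the knob and the lid angle.

Run:
```python
from h import *
np.set_printoptions(precision=4,suppress=True)
yaw=-0.024;cx=np.array([np.cos(yaw),np.sin(yaw)]);cy=np.array([-cx[1],cx[0]])
O=np.array([.5016,-.1868])
for cam in("top","scene"):
    im,d=bot.read_camera(cam);P=cloud(cam,d,np.ones(d.shape,bool))
    L=np.c_[(P[:,:2]-O)@cx,(P[:,:2]-O)@cy,P[:,2]]
    on=(L[:,0]>-45)&(abs(L[:,1])<.115)&(L[:,0]>-.035)&(L[:,0]<.045)&(L[:,2]>.075)&(L[:,2]<.118)&(abs(L[:,1])>.03)
    a=np.polyfit(L[on,0],L[on,2],1);th=-np.arctan(a[0]);print(cam,"lid th",th,a,on.sum())
    k=(abs(L[:,0])<.07)&(abs(L[:,1])<.06)&(L[:,2]>np.polyval(a,L[:,0])+.022)
    print("knob",k.sum(),L[k].min(0),L[k].max(0),P[k].mean(0))
    u=np.array([-np.cos(th),np.sin(th)]);n=np.array([np.sin(th),np.cos(th)])
    kl=np.array([.052,.0805])+.082*u+.042*n;w2=O+cx*kl[0];print("pred knob local",kl,"world",w2)
    h=(P[:,0]>.55)&(P[:,0]<.8)&(P[:,1]<-.08)&(P[:,1]>-.35)&(P[:,2]>.02);print("behind x",np.histogram(P[h,0],10),P[h,2].max())
    mt=bot.silhouettes(cam,"tray")[0]["pixels"]
    r=cv2.minAreaRect((cloud(cam,d,mt)[:,:2]*1000).astype(np.float32));print("tray",r)
```

```text
top lid th 0.15479996656065492 [-0.156   0.0975] 4197
knob 303 [-0.036  -0.0136  0.1272] [-0.0088  0.0146  0.1522] [ 0.4791 -0.1846  0.1448]
pred knob local [-0.0225  0.1346] world [ 0.4791 -0.1863]
behind x (array([429,   0,   0,   0,   0,   3, 257, 253, 295, 420]), array([0.55  , 0.575 , 0.6   , 0.625 , 0.65  , 0.6749, 0.6999, 0.7249,
       0.7499, 0.7749, 0.7999])) 0.09368281268298673
tray ((547.0112915039062, 159.57479858398438), (150.16444396972656, 147.11856079101562), 76.1172103881836)
scene lid th 0.15694755819268955 [-0.1582  0.0954] 1741
knob 174 [-0.0369 -0.0137  0.1214] [-0.0079  0.0161  0.1491] [ 0.4824 -0.1813  0.139 ]
pred knob local [-0.0224  0.1348] world [ 0.4792 -0.1863]
behind x (array([1215,    0,    0,    0,    0,    6,  420,  265,  265,  278]), array([0.55 , 0.575, 0.6  , 0.625, 0.65 , 0.675, 0.7  , 0.725, 0.75 ,
       0.775, 0.8  ])) 0.09132656849933096
tray ((540.135986328125, 148.7296600341797), (159.36167907714844, 145.37423706054688), 77.06956481933594)
```

apply_moves(moves=[[[85,-514,-625,0,-19.7],[85,-514,-625,0,-19.7],[85,-514,-625,0,-19.7],[85,-514,-625,0,-19.7],[85,-514,-625,0,-19.7],[85,-514,-625,0,-19.7],[85,-514,-625,0,-19.7],[85,-514,-625,0,-19.7],[85,-514,-625,0,-19.7],[85,-514,-625,0,-19.7]]])

```text
time_s: 2.5
tool_pos: [0.4222, -0.0125, 0.2319]
tcp_rot: [[-1.0, 0.025, 0.002], [0.025, 1.0, 0.0], [-0.002, 0.0, -1.0]]
force: [1.5, 0.7, -0.4]
grip_width: 0.0849
```

apply_moves(moves=[[[60,-61,-171,0,0],[60,-61,-171,0,0],[60,-61,-171,0,0],[60,-61,-171,0,0],[60,-61,-171,0,0],[60,-61,-171,0,0]]])

```text
time_s: 3.25
tool_pos: [0.4778, -0.1815, 0.2311]
tcp_rot: [[-1.0, 0.024, -0.001], [0.024, 1.0, 0.001], [0.001, 0.001, -1.0]]
force: [0.2, 0.3, 0.1]
grip_width: 0.0602
```

apply_moves(moves=[[[60,-1,-4,40,0],[60,-1,-4,80,0],[60,-1,-4,105,0],[60,-1,-4,117,0],[60,-1,-4,117,0],[60,-1,-4,117,0]]])

```text
time_s: 4.0
tool_pos: [0.4803, -0.1871, 0.1156]
tcp_rot: [[-1.0, 0.024, 0.002], [0.024, 1.0, -0.001], [-0.002, -0.001, -1.0]]
force: [0.4, -0.8, -0.3]
grip_width: 0.06
```

apply_moves(moves=[[[22,0,0,0,0],[22,0,0,0,0],[22,0,0,0,0],[22,0,0,0,0],[22,0,0,0,0],[22,0,0,0,0],[22,0,0,0,0],[22,0,0,0,0]]])

```text
time_s: 5.0
tool_pos: [0.4787, -0.186, 0.114]
tcp_rot: [[-1.0, 0.025, -0.001], [0.025, 1.0, 0.002], [0.001, 0.002, -1.0]]
force: [-0.7, 5.6, 1.4]
grip_width: 0.0269
```

Run:
```python
from h import *
im,d=bot.read_camera("scene");save("s","grip.png",cv2.resize(im[90:300,130:410],(800,600)))
# waypoints of knob relative to th0
for t0 in(.155,):
  f=lambda t:np.array([-np.cos(t)*.082+np.sin(t)*.042, np.sin(t)*.082+np.cos(t)*.042])
  for t in np.linspace(.155,1.9,19):print(round(t,3),np.round((f(t)-f(t0))*1000,1))
```

```text
0.155 [0. 0.]
0.252 [5.6 7. ]
0.349 [11.8 13.3]
0.446 [18.7 19.1]
0.543 [26.  24.2]
0.64 [33.8 28.5]
0.737 [42. 32.]
0.834 [50.5 34.8]
0.931 [59.2 36.7]
1.028 [68.1 37.7]
1.124 [77.  37.9]
1.221 [85.9 37.3]
1.318 [94.7 35.7]
1.415 [103.3  33.4]
1.512 [111.7  30.2]
1.609 [119.6  26.2]
1.706 [127.2  21.4]
1.803 [134.3  16. ]
1.9 [140.8   9.9]
```

View pics/grip.png

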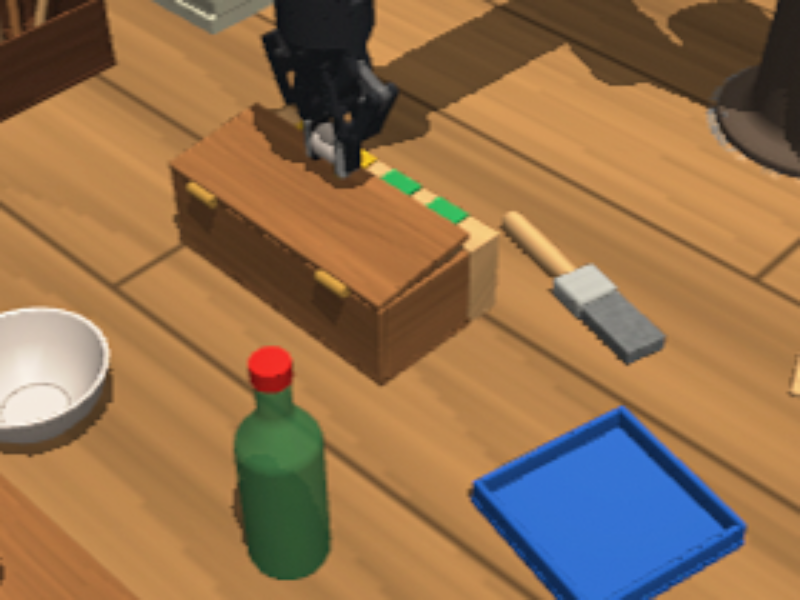

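The crop shows the fingers pinching the white knob at about (145,330). The opening reads 27 mm, which fits the 28 mm knob. I'll swing the lid now.

apply_moves(moves=[[[22,-6,0,-7,0],[22,-12,0,-13,0],[22,-19,0,-19,0],[22,-26,0,-24,0],[22,-34,0,-28.5,0],[22,-42,0,-32,0],[22,-50.5,0,-35,0],[22,-59,0,-36.7,0],[22,-68,0,-37.7,0],[22,-68,0,-37.7,0]]])

```text
time_s: 6.3
tool_pos: [0.5494, -0.1877, 0.1536]
tcp_rot: [[-1.0, 0.025, 0.003], [0.025, 1.0, 0.001], [-0.003, 0.001, -1.0]]
force: [0.1, 6.5, 3.9]
grip_width: 0.0277
```

Now from 1.028 rad to about 1.85 rad.

apply_moves(moves=[[[22,-9,0,-0.2,0],[22,-18,0,0.4,0],[22,-26.6,0,2,0],[22,-35,0,4.3,0],[22,-43.6,0,7.5,0],[22,-51.5,0,11.5,0],[22,-59,0,16.3,0],[22,-66,0,21.7,0],[22,-70.5,0,25.5,0],[22,-70.5,0,25.5,0]]])

```text
time_s: 7.55
tool_pos: [0.6196, -0.1894, 0.1269]
tcp_rot: [[-1.0, 0.025, 0.003], [0.025, 1.0, 0.001], [-0.003, 0.001, -1.0]]
force: [2.0, 5.2, -1.1]
grip_width: 0.0276
```

Run:
```python
from h import *
im,d=bot.read_camera("scene");save("s","open.png",cv2.resize(im[60:300,130:450],(800,600)))
```

```text
(no output)
```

View pics/open.png

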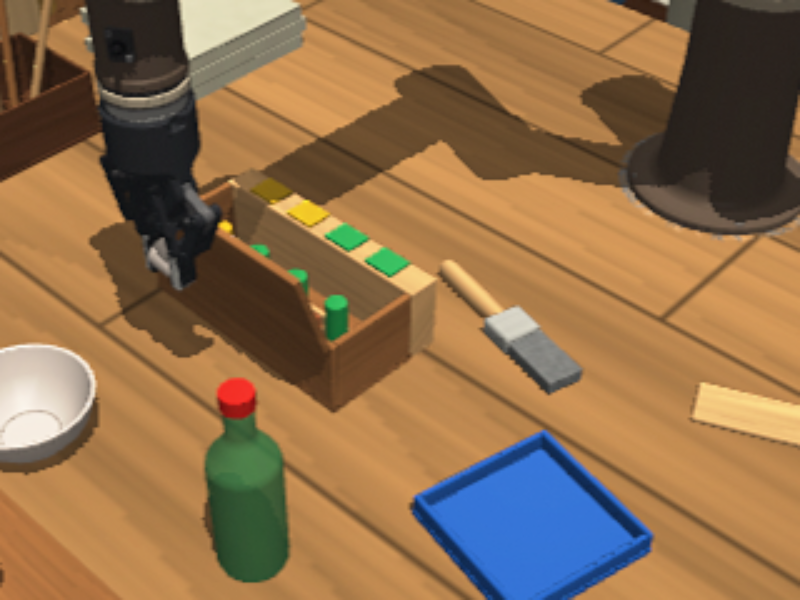

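The lid is open past upright. From the yellow end the stamps run yellow, green, green, green (crop rows 230 to 315), against tiles yellow, yellow, green, green. The odd one is the green stamp second from the yellow end, in the bay at local y = -27. I'll release the knob, rise and look from above.

apply_moves(moves=[[[50,0,0,0,0],[50,0,0,0,0],[50,0,0,0,0],[50,0,0,-30,0],[50,0,0,-70,0],[50,0,0,-120,0],[50,40,50,-120,0],[50,80,100,-120,0],[50,120,150,-120,0],[50,120,150,-120,0]]])

```text
time_s: 8.85
tool_pos: [0.4985, -0.0351, 0.2461]
tcp_rot: [[-1.0, 0.022, -0.002], [0.022, 1.0, 0.001], [0.002, 0.0, -1.0]]
force: [1.5, -0.6, -0.2]
grip_width: 0.0502
```

Run:
```python
from h import *
np.set_printoptions(precision=4,suppress=True)
im,d=bot.read_camera("top");save("t","top2.png",cv2.resize(im[150:330,250:490],(800,600)))
yaw=-0.024;cx=np.array([np.cos(yaw),np.sin(yaw)]);cy=np.array([-cx[1],cx[0]]);O=np.array([.5016,-.1868])
for l in("stamp_green_1","stamp_yellow_1","tile_green_1","tile_yellow_1"):
  for s in bot.silhouettes("top",l):
    P=cloud("top",d,s["pixels"]);z=np.percentile(P[:,2],95)
    T=P[P[:,2]>z-.006];m=(T.min(0)+T.max(0))/2;e=np.ptp(T,axis=0)
    print(l,round(s["conf"],2),np.round(s["at"]),len(T),m,e,"loc",(m[:2]-O)@cx,(m[:2]-O)@cy)
P=cloud("top",d,np.ones(d.shape,bool));L=np.c_[(P[:,:2]-O)@cx,(P[:,:2]-O)@cy,P[:,2]]
k=(L[:,0]>.04)&(L[:,0]<.14)&(abs(L[:,1])<.12)&(L[:,2]>.1);e=L[k&(L[:,2]>L[k,2].max()-.01)]
print("lid edge",e.min(0),e.max(0))
```

```text
stamp_green_1 0.86 [249. 374.] 105 [ 0.5016 -0.2135  0.0747] [0.0186 0.021  0.0067] loc 0.0006165379180867425 -0.026725926194314856
stamp_green_1 0.42 [206. 392.] 554 [ 0.5493 -0.2074  0.3752] [0.0843 0.2185 0.4062] loc 0.04821903762985844 -0.0194768657941746
stamp_yellow_1 0.54 [251. 401.] 109 [ 0.5004 -0.267   0.0748] [0.0204 0.0207 0.0073] loc 0.0007112492617493266 -0.08018624459683624
stamp_yellow_1 0.51 [250. 370.] 105 [ 0.5016 -0.2135  0.0747] [0.0186 0.021  0.0067] loc 0.0006165379180867425 -0.026725926194314856
tile_green_1 0.6 [286. 313.] 86 [ 0.4376 -0.0937  0.0848] [0.0267 0.0112 0.0066] loc -0.06625166576613774 0.09151672187532012
tile_green_1 0.55 [285. 352.] 211 [ 0.4356 -0.1307  0.3317] [0.0267 0.0881 0.5008] loc -0.06733698922772358 0.05446341838334935
tile_yellow_1 0.84 [284. 410.] 299 [ 0.4327 -0.2657  0.0847] [0.0285 0.033  0.0076] loc -0.06703187135054267 -0.08051700324508995
tile_yellow_1 0.77 [284. 378.] 271 [ 0.4337 -0.2119  0.085 ] [0.0268 0.0336 0.0074] loc -0.06729624742294599 -0.026723218070919152
lid edge [ 0.0798 -0.12    0.1714] [0.0905 0.0301 0.1814]
```

View pics/top2.png

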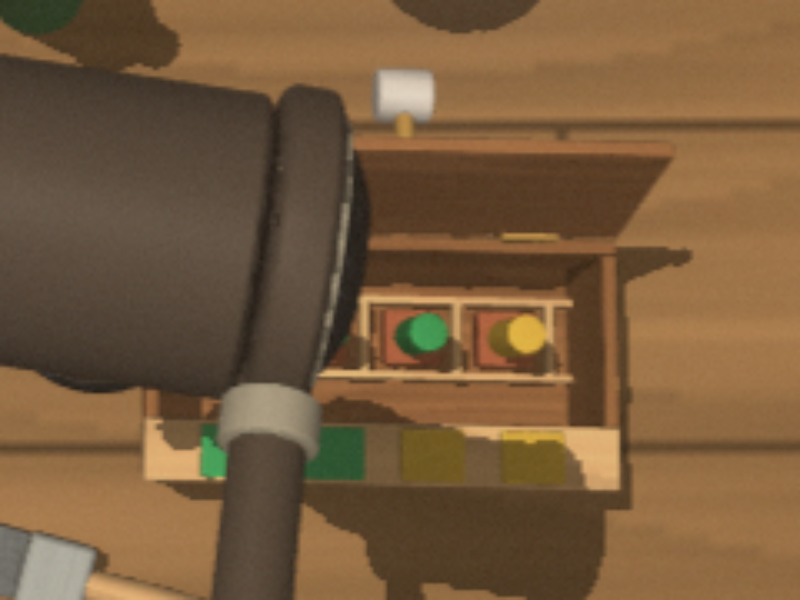

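The top crop shows the green stamp (330,425) behind a yellow tile (455,430), and the yellow stamp (335,525) behind its own yellow tile. The target is at (0.5016, -0.2135), top at 0.0747 m, which is the expected height.

apply_moves(moves=[[[38,-7,-60,0,0],[38,-7,-120,0,0],[38,-7,-178,0,0],[38,-7,-178,0,0],[38,-7,-178,50,0],[38,-7,-178,90,0],[38,-7,-178,120,0],[38,-7,-178,130,0],[38,-7,-178,130,0],[38,-7,-178,130,0]]])

```text
time_s: 10.35
tool_pos: [0.5054, -0.2161, 0.118]
tcp_rot: [[-1.0, 0.025, 0.003], [0.025, 1.0, -0.001], [-0.003, -0.001, -1.0]]
force: [-0.4, -0.2, 0.7]
grip_width: 0.0379
```

apply_moves(moves=[[[38,3,2,15,0],[38,3,2,35,0],[38,3,2,55,0],[38,3,2,70,0],[38,3,2,80,0],[38,3,2,84,0],[38,3,2,84,0],[38,3,2,84,0]]])

```text
time_s: 11.35
tool_pos: [0.5017, -0.2137, 0.0331]
tcp_rot: [[-1.0, 0.025, 0.001], [0.025, 1.0, -0.001], [-0.001, -0.001, -1.0]]
force: [0.6, -0.1, -0.9]
grip_width: 0.0377
```

apply_moves(moves=[[[15,0,0,0,0],[15,0,0,0,0],[15,0,0,0,0],[15,0,0,0,0],[15,0,0,0,0],[15,0,0,0,0]]])

```text
time_s: 12.1
tool_pos: [0.5017, -0.2137, 0.0332]
tcp_rot: [[-1.0, 0.025, 0.001], [0.025, 1.0, -0.001], [-0.001, -0.001, -1.0]]
force: [-0.3, 1.3, 6.0]
grip_width: 0.0206
```

apply_moves(moves=[[[15,0,0,-10,0],[15,0,0,-30,0],[15,0,0,-60,0],[15,0,0,-95,0],[15,0,0,-130,0],[15,0,0,-150,0],[15,0,0,-150,0],[15,0,0,-150,0]]])

```text
time_s: 13.1
tool_pos: [0.5001, -0.213, 0.1813]
tcp_rot: [[-1.0, 0.025, -0.002], [0.025, 1.0, 0.001], [0.002, 0.001, -1.0]]
force: [-0.4, 0.4, -1.3]
grip_width: 0.0205
```

Run:
```python
from h import *
im,d=bot.read_camera("scene");save("s","lift.png",cv2.resize(im[60:300,130:450],(800,600)))
P=cloud("scene",d,np.ones(d.shape,bool));C=im[d>0].astype(int)
s=bot.sense();t=s["tool_pos"];print(t,s["force"],s["grip_width"])
k=(np.linalg.norm(P[:,:2]-t[:2],axis=1)<.03)&(P[:,2]>.1)&(P[:,2]<.3)&(C.max(1)>70)
print(np.percentile(P[k,2],[0,2,50,98]),k.sum())
for cam in("scene","top"):
  im,d=bot.read_camera(cam);P=cloud(cam,d,np.ones(d.shape,bool));C=im[d>0].astype(int)
  b=(C[:,2]>C[:,0]*2.5)&(C[:,2]>90)&(abs(P[:,0]-.545)<.12)&(abs(P[:,1]-.158)<.12)
  print(cam,cv2.minAreaRect((P[b&(P[:,2]<.035),:2]*1000).astype(np.float32)),np.median(P[b],0))
```

```text
[ 0.49983381 -0.21286576  0.1808673 ] [-0.40029797  0.01807575 -1.3232426 ] 0.020373142343648353
[0.15522547 0.15637031 0.17163143 0.22337177] 271
scene ((544.089111328125, 156.22213745117188), (142.7449188232422, 139.98388671875), 76.68687438964844) [0.54388083 0.15691741 0.00556538]
top ((544.3723754882812, 156.70693969726562), (138.80606079101562, 137.47450256347656), 76.39418029785156) [0.5411365  0.15333094 0.00696335]
```

View pics/lift.png

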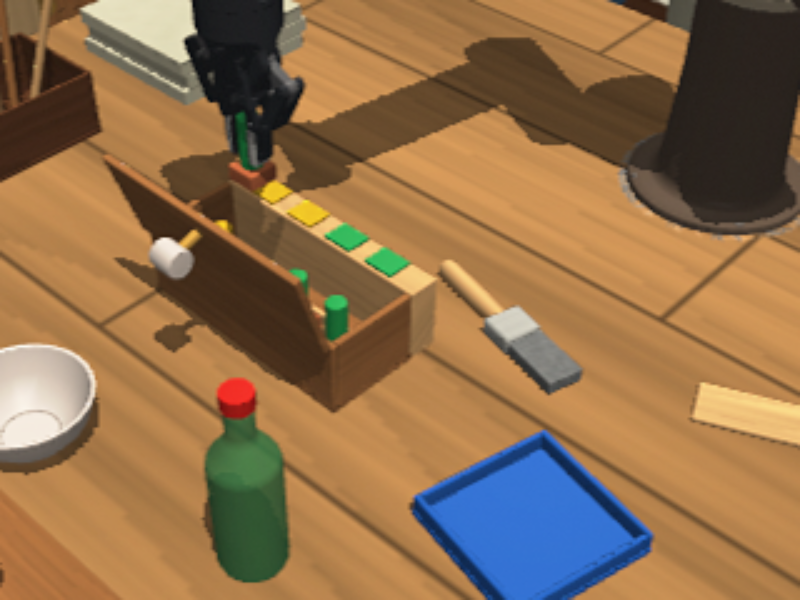

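The stamp is held upright, its foot at (175,250) in the crop. The bay behind it is empty and the lid stays open. Next is the carry to the tray centre at (0.544, 0.1565).

apply_moves(moves=[[[15,-2,20,0,0],[15,-6,60,0,0],[15,-10,105,0,0],[15,-14,150,0,0],[15,-18,195,0,0],[15,-23,240,0,0],[15,-27,285,0,0],[15,-31,325,0,0],[15,-34,355,0,0],[15,-35,370,0,0]]])

```text
time_s: 14.5
tool_pos: [0.5445, 0.158, 0.182]
tcp_rot: [[-1.0, 0.022, -0.001], [0.022, 1.0, 0.0], [0.001, 0.0, -1.0]]
force: [-0.2, -0.6, -0.7]
grip_width: 0.0206
```

apply_moves(moves=[[[15,0,0,0,0],[15,0,0,30,0],[15,0,0,65,0],[15,0,0,100,0],[15,0,0,125,0],[15,0,0,138,0],[15,0,0,142,0],[15,0,0,142,0],[15,0,0,142,0]]])

```text
time_s: 15.62
tool_pos: [0.5464, 0.1557, 0.0417]
tcp_rot: [[-1.0, 0.025, 0.002], [0.025, 1.0, 0.0], [-0.002, 0.0, -1.0]]
force: [0.1, -0.5, -0.2]
grip_width: 0.0204
```

Run:
```python
from h import *
im,d=bot.read_camera("scene");save("s","place.png",cv2.resize(im[140:340,240:480],(720,600)))
P=cloud("scene",d,np.ones(d.shape,bool));C=im[d>0].astype(int)
s=bot.sense();t=s["tool_pos"];print(t,s["force"],s["grip_width"])
k=(np.linalg.norm(P[:,:2]-t[:2],axis=1)<.04)&(C[:,0]>C[:,2]*1.5)&(C[:,0]>C[:,1]*1.3)&(C[:,0]>70)
print(np.percentile(P[k,2],[0,2,50,98,100]),k.sum())
```

```text
[0.54630491 0.15573278 0.04165752] [ 0.40226896 -0.42651296 -0.82825998] 0.020112477950438277
[0.00388824 0.01705125 0.0312239  0.39122026 0.39286608] 217
```

View pics/place.png

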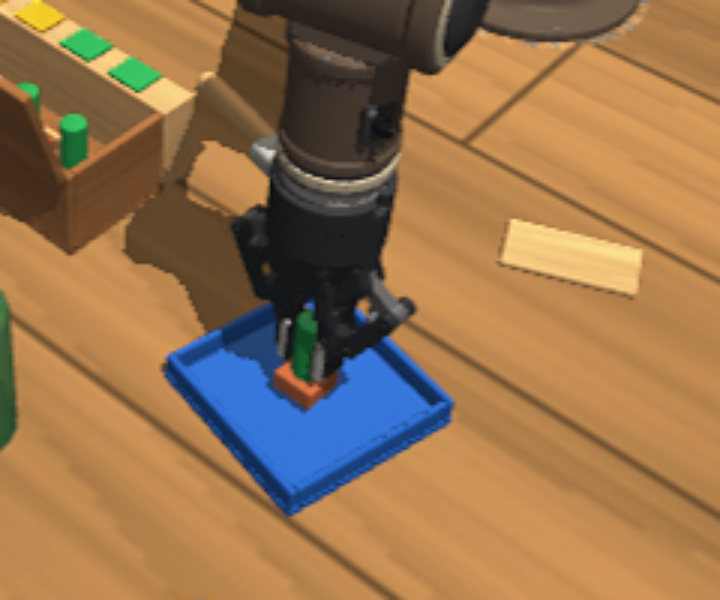

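The stamp hangs over the tray centre (foot at (385,305) in the crop), upright, about 10 mm above the floor. I'll lower it gently.

apply_moves(moves=[[[15,0,0,3,0],[15,0,0,6,0],[15,0,0,8,0],[15,0,0,8,0],[15,0,0,8,0]]])

```text
time_s: 16.3
tool_pos: [0.5453, 0.1556, 0.0324]
tcp_rot: [[-1.0, 0.025, -0.0], [0.025, 1.0, -0.0], [0.0, -0.0, -1.0]]
force: [0.5, 0.2, -0.8]
grip_width: 0.0206
```

apply_moves(moves=[[[15,0,0,1,0],[15,0,0,1,0],[15,0,0,1,0]]])

```text
time_s: 16.68
tool_pos: [0.5453, 0.1556, 0.0315]
tcp_rot: [[-1.0, 0.025, 0.0], [0.025, 1.0, 0.0], [-0.0, 0.0, -1.0]]
force: [-0.1, -1.0, -1.5]
grip_width: 0.0206
```

apply_moves(moves=[[[15,0,0,1,0],[15,0,0,1,0],[15,0,0,1,0]]])

```text
time_s: 17.05
tool_pos: [0.5455, 0.1556, 0.0312]
tcp_rot: [[-1.0, 0.025, 0.0], [0.025, 1.0, -0.0], [-0.0, -0.0, -1.0]]
force: [-1.6, -0.3, 5.7]
grip_width: 0.0206
```

It is in contact with the floor: 5.7 N, and the descent has stopped. I'll release and rise.

apply_moves(moves=[[[26,0,0,0,0],[34,0,0,0,0],[45,0,0,0,0],[45,0,0,0,0],[45,0,0,0,0],[45,0,0,-20,0],[45,0,0,-60,0],[45,0,0,-110,0],[45,0,0,-160,0],[45,0,0,-180,0]]])

```text
time_s: 18.3
tool_pos: [0.5478, 0.1561, 0.2164]
tcp_rot: [[-1.0, 0.025, 0.009], [0.025, 1.0, 0.002], [-0.009, 0.002, -1.0]]
force: [0.7, 0.4, -0.9]
grip_width: 0.045
```

apply_moves(moves=[[[45,60,60,0,0],[45,120,120,0,0],[45,150,180,0,0],[45,150,180,0,0],[45,150,180,0,0],[45,150,180,0,0]]])

```text
time_s: 19.05
tool_pos: [0.4001, 0.3392, 0.2115]
tcp_rot: [[-1.0, 0.024, 0.002], [0.024, 1.0, 0.0], [-0.002, 0.0, -1.0]]
force: [-0.2, 0.3, -1.1]
grip_width: 0.0447
```

Run:
```python
from h import *
np.set_printoptions(precision=4,suppress=True)
im,d=bot.read_camera("top");save("t","end.png",cv2.resize(im[80:340,110:470],(800,578)))
for l in("stamp_green_1","stamp_yellow_1","bottle"):
  for s in bot.silhouettes("top",l):
    P=cloud("top",d,s["pixels"]);z=np.percentile(P[:,2],95);T=P[P[:,2]>z-.006]
    print(l,round(s["conf"],2),np.round(s["at"]),(T.min(0)+T.max(0))/2,np.ptp(T,axis=0))
print(bot.sense()["force"],bot.sense()["time_s"])
```

```text
stamp_green_1 0.67 [249. 314.] [ 0.5047 -0.1056  0.0747] [0.0203 0.0205 0.0066]
stamp_green_1 0.56 [248. 347.] [ 0.5027 -0.1587  0.0747] [0.0204 0.0198 0.0074]
stamp_yellow_1 0.53 [251. 403.] [ 0.5005 -0.2676  0.0735] [0.0203 0.0208 0.0072]
bottle 0.9 [135. 262.] [0.7169 0.0062 0.1908] [0.0275 0.025  0.0083]
bottle 0.72 [250. 313.] [ 0.5047 -0.1056  0.0747] [0.0203 0.0205 0.0066]
[ 0.6394  0.1167 -0.8987] 19.25
```

View pics/end.png

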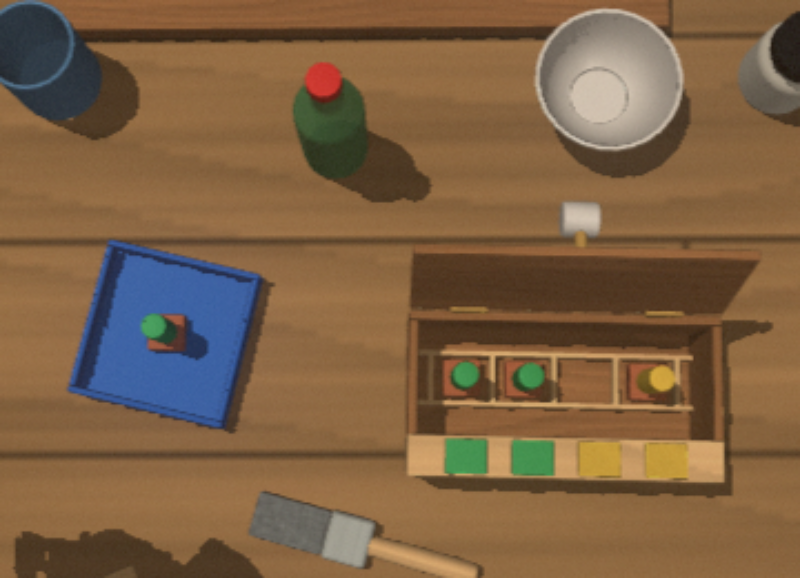

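The final top view shows the stamp upright in the tray (330,165) and the bay behind the third tile empty (380,585). The other stamps, the bottle and the open lid are in place, and the arm is clear.

```bash
python3 -c "
from bench import bot
print(bot.finish_job())"
```

```text
the job is handed in; nothing more can be done
None
```

The job is done and handed in after about 19 s of robot time. I opened the lid by its knob to about 1.85 rad. The mismatch was the green stamp behind a yellow tile, in the bay at case y = -27 mm. I lifted it out and lowered it onto the tray floor until it made contact (about 6 N), then released it and withdrew.

**Last checks:** the final top view shows the moved stamp upright near the tray centre and its bay empty. The other three stamps still stand in their bays behind matching tiles. The bottle is in place, the lid is open, and the gripper is clear.

**What disagreed:**
- The stamp detector did not report the stamp in the tray in the last picture, so that check rests on the picture alone. It also gave some false hits along the way, such as a low bottle hit on a stamp, which I discarded against the pictures.
- The gripper opening read about 1 mm under the known knob and handle sizes.

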